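# Crumb the table: sweep the leftovers into the crumb pan and shut its cover

### The arm

A 6-joint arm with a two-finger parallel gripper is mounted at the origin on the work surface; the furniture and walls round the work are solid. World frame = base frame: x ahead of the robot, y to its left, z up, the work surface at z = 0. Lengths are in m, angles in rad, forces in N, time in s.
With the tool pointing down it reaches from about 0.375 to 0.975 m from the base axis. Payload 3.8 kg.
Tool frame: the origin (TCP) lies midway between the tips of the shut fingers; the grasp point (between the pads) lies 19 mm behind it (r.pinch_z is the distance from the TCP to the grasp point, in m); z points along the fingers, y is the line along which they close (so a half turn about z gives the same grasp; the last joint's range is limited). The gripper opens to 88 mm and grips with 3 to 60 N. Pads are 18 mm wide; open, the fingers measure 123 mm over their backs; the gripper's body (75 mm by 187 mm) begins 45 mm behind the grasp point.
Start: joints at [1.127, 0.264, 1.604, -0, 1.274, -0.037], TCP at [0.267, 0.62, 0.239] pointing down, gripper open.
Joint ranges: [-2.63, 2.63], [-0.94, 2.18], [0.31, 2.57], [-1.31, 4.45], [0, 2.66], [-2.55, 2.55]. Speed limits (rad/s): [2.57, 2.57, 3.14, 3.14, 3.14, 3.14].

### API

Orientations are given as a unit quaternion [x, y, z, w].
In Python, from bench import r gives the robot as it stands. The module is installed in compiled form; this text tells all that it offers.
- The arm moves only by the shell command python3 -m pendant 'ROWS' [FORCE]. ROWS is a JSON object of lists of equal length, an entry for each row: "delta_pos": the shift along the tool's x, y, z in m, a list of three; "rot": the turn, a rotation vector about the tool's x, y, z in rad, a list of three; "jaw": the finger opening in m, from 0 to 0.0881. A call has exactly 8 rows; each row shifts and turns the commanded pose from where the row before left it, along the tool's axes as they then stand; what a row does not reach is not made up. A row lasts 1/10 s, in which the tool goes at most 50 mm and 8.59 degrees, less where a joint would pass 70% of its speed; a pose out of reach is approached as far as the arm can. A call is refused whole if a number of a shift passes 0.05 or a number of a turn 0.15, either way. A call with a gripper value outside its range is refused whole. The fingers move at their own pace and stop on an object; FORCE is the grip in N (left out, the last holds). Time passes only in rows, so rows that do not move let the fingers close, or fill a call up. It gives the time, the measured TCP pose, the force, the opening and the grip force at its end, in the units of the state.
- r.observe(): the state, without advancing time (a new reading comes with each control period).
- r.get_image(name): name is "scene" or "side" or "wrist"; returns a dict with "pixels" (480x640x3 uint8, red, green, blue), "intrinsics" (3x3 intrinsics, pixels), "k1" (the pictures are not rectified: a ray, as slopes to the right and down, at radius r is drawn at 1 + k1 r^2 times it, then the intrinsics apply), "rvec" (rotation vector, rad) and "tvec" (3), from world to camera coordinates, as OpenCV has them. Camera axes: x right, y down, z forward; pixel columns grow to the right and rows downward; lengths in m; the calibration is good to about 2 mm. A picture is of the moment at which its call begins. There is no depth.
- r.job_done(): hands the job in; it is judged then, once.
The state is a dict: "time_s": time; "q": joint angles; "dq": joint speeds; "tau": joint torques, N m; "position": TCP position; "tcp_rot": TCP orientation; "force": force on the tool from outside, world axes, zero at the start; "ft_torque": the same for the moment, N m; "gripper_width": finger opening in m; "gripper_force": force on a finger pad.
Only numpy, scipy, OpenCV 4.12 (cv2) and the standard library are available. Lean on these libraries where they do the work, as an engineer would, in place of code of your own. Each camera call takes 0.05 s, during which the arm holds its last target. There are 200 camera calls.

### The job

The meal is over: crumb the table. With the fingers sweep the two broken breadstick ends and the wine cork along the tablecloth, over the ramp and right into the metal crumb pan, without picking anything up; then push the pan's cover over until it is fully shut. Leave the bottle and the pepper mill where they stand.

Things in the scene. Friction and masses are not known exactly. Their poses are not given: they have to be found in the camera images.
- crumb_pan: metal crumb pan, fixed to the table. Origin under the centre of its floor, at table height; x points from its open mouth to its dark wooden handle, z up. Floor 3 mm thick, from the crest of the mouth to x = +82 mm, where the back wall stands; inner faces of the side walls at y = -69 and +69 mm; these walls 46 mm high, 4 mm thick. The handle, 22 mm thick, axis 17 mm up, ends at x = +220 mm.
- pan_mouth (a point): middle of the crest of the mouth's ramp, at x = -63 mm of the pan, 5 mm above the table. The ramp rises to it from the tablecloth at x = -92 mm; behind it the floor lies 2 mm lower. Two cheeks 16 mm high stand beside the ramp and narrow the way in from 164 mm at its foot to 138 mm at the crest.
- pan_hinge (a point): middle of the cover's hinge axis, at the top of the pan's back wall: x = +88.5 mm of the pan, 46 mm up. The axis lies along the pan's y.
- cover (a joint): angle of the metal cover about its hinge, rad: 0 = shut, lying level on the walls; 1.57 = upright; at the start 1.8 to 1.95, leaning back towards the handle. A stiff hinge keeps it where it is left; about 1 N at its free edge moves it. Shut, the flap at its free edge closes the mouth just before the crest, so a piece left on the ramp holds it open.
- cover_middle (a point): centre of the cover's outer (upper, when shut) face, 78 mm from the hinge axis; moves with the cover. The cover is a flat plate 156 mm long from hinge to free edge and 146 mm wide; when shut its outer face lies 5 mm above the hinge axis. Along the free edge a 39 mm flap stands square off its inner face.
- breadstick_a_middle (a point): end of a broken breadstick, golden brown with sesame seeds, lying flat on the tablecloth: 50 mm long (its own x), 20 mm wide, 16 mm high, about 14 g, underside flat so it does not roll; one of two, alike. The point is the middle of the piece, 8 mm above its underside.
- breadstick_b_middle (a point): end of a broken breadstick, golden brown with sesame seeds, lying flat on the tablecloth: 50 mm long (its own x), 20 mm wide, 16 mm high, about 14 g, underside flat so it does not roll; the other of the two. The point is the middle of the piece, 8 mm above its underside.
- cork_middle (a point): light brown wine cork lying on its side, 45 mm long (its own x), 24 mm thick, about 16 g, slightly flattened so it does not roll. The point is its middle, 12 mm above its underside.
- breadstick_a: the same breadstick end as breadstick_a_middle; origin at the centre of its underside, x along its length.
- breadstick_b: the same breadstick end as breadstick_b_middle; origin at the centre of its underside, x along its length.
- cork: the cork itself; origin at the centre of its underside, x along its length.
- bottle: clear glass swing-top water bottle with a blue and white label, 68 mm thick, 274 mm high, loose at the back of the table; origin at the centre of its foot. To be left alone.
- pepper_mill: dark wooden pepper mill, 57 mm thick, 191 mm high, loose at the back of the table; origin at the centre of its foot. To be left alone.
Things that resemble listed ones, but are neither listed nor needed, are in the scene too. What is shaped like the breadstick_a but blue or red is not meant. Leave any green look-alike of the breadstick_b alone.

How it is judged:
By the outcome, as a careful person would: the job done as asked, in the order asked, and still so for the second after the job is handed in, with the robot touching nothing.
It also fails if it takes over 72 s, if anything falls off the work surface, if the arm or the gripper's body presses on something with over 40 N, if the wrist force passes 120 N, or if a joint passes its speed limit or range.

## Working session

There is one attempt and no reset: what is moved stays moved. The work goes in short steps, Python scripts to look and compute and a shell command to move; the robot and the scene stay as the last step left them, time stands still between calls to the robot, and variables do not carry over. Pictures are saved under pics/ and viewed, at most 10 in all, crops included, and the job is handed in when it is done.

```bash
mkdir -p pics
cat > h.py <<'E'
import numpy as np,cv2,json
from bench import r
from scipy.spatial.transform import Rotation as R
def snap(n,f):
    d=r.get_image(n); cv2.imwrite(f'pics/{f}.png',cv2.cvtColor(d['pixels'],cv2.COLOR_RGB2BGR))
    json.dump({k:np.array(d[k]).tolist() for k in('intrinsics','k1','rvec','tvec')},open(f'pics/{f}.json','w'))
def pix2w(f,uv,z):
    d=json.load(open(f'pics/{f}.json'));K=np.array(d['intrinsics']);k=d['k1']
    M,_=cv2.Rodrigues(np.array(d['rvec']));t=np.array(d['tvec']).ravel()
    p=cv2.undistortPoints(np.array([[uv]],float),K,np.array([k,0,0,0.]))[0,0]
    c=-M.T@t; v=M.T@np.array([p[0],p[1],1]); return c+v*(z-c[2])/v[2]
def w2pix(f,P):
    d=json.load(open(f'pics/{f}.json'))
    return cv2.projectPoints(np.array(P,float).reshape(-1,3),np.array(d['rvec']),np.array(d['tvec']),np.array(d['intrinsics']),np.array([d['k1'],0,0,0.]))[0][:,0]
E
python3 - <<'E'
from h import *
snap('scene','s0');snap('side','d0')
o=r.observe();print(o['position'],o['tcp_rot'],R.from_quat(o['tcp_rot']).as_matrix().round(3))
E
```

```text
[0.26679185 0.61933661 0.23753738] [ 2.02003214e-01  9.79384345e-01 -9.74143413e-04 -2.38824070e-04] [[-0.918  0.396 -0.001]
 [ 0.396  0.918 -0.002]
 [ 0.    -0.002 -1.   ]]
```

View pics/s0.png

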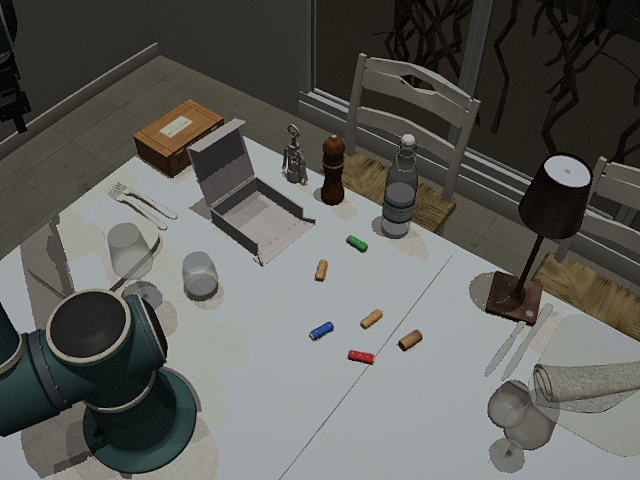

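View pics/d0.png

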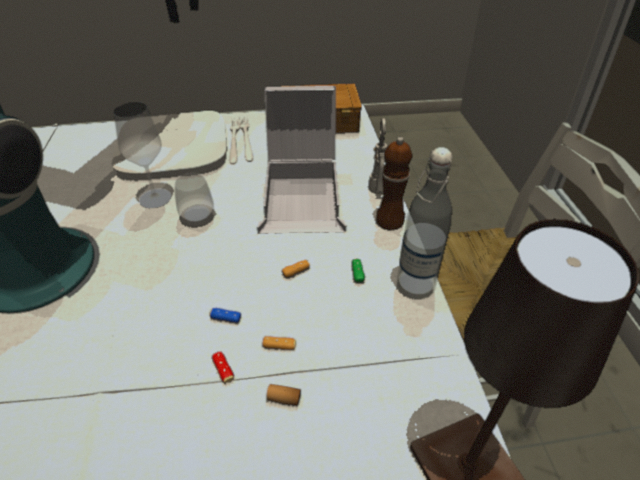

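Scene image: the candidates are golden breadstick ends at (321,270) and (372,319) and the cork at (411,340). The look-alikes are blue (321,330), red (361,356) and green (357,243), all to be left alone. I'll check this in one close crop.

Run:
```python
from h import *
im=cv2.imread('pics/s0.png')[170:370,180:440]
cv2.imwrite('pics/c0.png',cv2.resize(im,None,fx=3,fy=3,interpolation=cv2.INTER_CUBIC))
for n,f,uv,z in [('a','s0',(321,270),.008),('a','d0',(296,269),.008),('b','s0',(372,319),.008),('b','d0',(279,343),.008),('cork','s0',(411,340),.012),('cork','d0',(284,395),.012),('blue','s0',(321,330),.008),('red','s0',(361,356),.008),('green','s0',(357,243),.008),('mill','s0',(333,200),0),('bottle','s0',(397,232),0),
 ('mouthL','s0',(262,261),0.0),('mouthR','s0',(313,221),0.0),('mouthL','d0',(259,232),0),('mouthR','d0',(345,231),0),('glass','s0',(202,290),0)]:
    print(n,f,pix2w(f,uv,z).round(4))
```

```text
a s0 [ 0.4731 -0.0683  0.008 ]
a d0 [ 0.4766 -0.0702  0.008 ]
b s0 [ 0.4337 -0.2239  0.008 ]
b d0 [ 0.4363 -0.2227  0.008 ]
cork s0 [ 0.4356 -0.3141  0.012 ]
cork d0 [ 0.4372 -0.3131  0.012 ]
blue s0 [ 0.352  -0.1568  0.008 ]
red s0 [ 0.3501 -0.2536  0.008 ]
green s0 [ 0.5814 -0.0877  0.008 ]
mill s0 [0.664 0.036 0.   ]
bottle s0 [ 0.6689 -0.139   0.    ]
mouthL s0 [0.4215 0.0525 0.    ]
mouthR s0 [0.5817 0.0338 0.    ]
mouthL d0 [0.415  0.0455 0.    ]
mouthR d0 [0.5808 0.0272 0.    ]
glass s0 [0.2857 0.1041 0.    ]
```

View pics/c0.png

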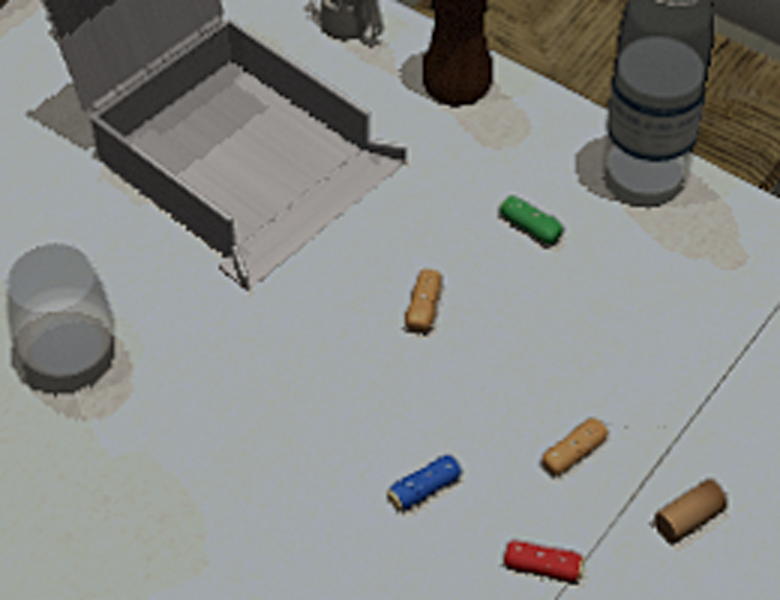

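Run:
```python
from h import *
from scipy.optimize import least_squares
S=lambda u,v:(180+u/3,170+v/3)
obs=[('s0',S(234,223),(-63,69,46)),('s0',S(368,142),(-63,-73,46)),('s0',S(95,119),(85,73,46)),('s0',S(228,26),(85,-71,46)),('s0',S(248,286),(-92,82,0)),
('d0',(259,231),(-92,83,3)),('d0',(345,230),(-92,-83,3))]
def res(p,full=False):
    M=R.from_euler('z',p[2]).as_matrix()
    return np.concatenate([w2pix(f,M@(np.array(q)/1000)+[p[0],p[1],0])[0]-uv for f,uv,q in obs])
s=least_squares(res,[.5,.12,1.45],loss='soft_l1');print(s.x.round(4),res(s.x).reshape(-1,2).round(1).tolist())
M=R.from_euler('z',s.x[2]).as_matrix()
for q in[(-92,0,0),(-63,0,5),(82,0,3),(88.5,0,46)]:print(q,(M@(np.array(q)/1000)+[*s.x[:2],0]).round(4))
for n,a,b,z in[('a',(429,275),(418,328),.01),('b',(602,427),(550,468),.01),('cork',(716,490),(665,528),.012)]:
    p=pix2w('s0',S(*a),z);q=pix2w('s0',S(*b),z);print(n,p[:2].round(3),q[:2].round(3),np.degrees(np.arctan2(*(p-q)[1::-1])).round(),np.linalg.norm(p-q).round(3))
```

```text
[0.5043 0.1237 1.4791] [[-0.2, -2.5], [0.2, -11.4], [-1.4, -0.5], [0.0, -2.7], [1.8, 0.6], [-0.9, 1.9], [-0.9, 0.9]]
(-92, 0, 0) [0.4959 0.0321 0.    ]
(-63, 0, 5) [0.4986 0.0609 0.005 ]
(82, 0, 3) [0.5118 0.2053 0.003 ]
(88.5, 0, 46) [0.5124 0.2118 0.046 ]
a [ 0.493 -0.059] [ 0.45  -0.081] 27.0 0.048
b [ 0.456 -0.23 ] [ 0.408 -0.22 ] -12.0 0.049
cork [ 0.458 -0.319] [ 0.413 -0.306] -15.0 0.046
```

```bash
python3 -m pendant '{"delta_pos":[[-0.02,-0.025,0],[-0.03,-0.037,0],[-0.03,-0.037,0],[-0.03,-0.037,0],[-0.03,-0.037,0],[-0.03,-0.037,0],[-0.03,-0.037,0],[-0.03,-0.037,0]],"rot":[[0,0,0],[0,0,0],[0,0,0],[0,0,0],[0,0,0],[0,0,0],[0,0,0],[0,0,0]],"jaw":[0.03,0.03,0.03,0.03,0.03,0.03,0.03,0.03]}' 20
python3 -m pendant '{"delta_pos":[[-0.03,-0.037,0],[-0.03,-0.037,0],[-0.03,-0.037,0],[-0.03,-0.037,0],[-0.03,-0.037,0],[-0.03,-0.037,0],[-0.03,-0.037,0],[-0.03,-0.037,0]],"rot":[[0,0,0],[0,0,0],[0,0,0],[0,0,0],[0,0,0],[0,0,0],[0,0,0],[0,0,0]],"jaw":[0.03,0.03,0.03,0.03,0.03,0.03,0.03,0.03]}'
python3 -m pendant '{"delta_pos":[[0,0,0.01],[0,0,0.01],[0,0,0.01],[0,0,0.01],[0,0,0.01],[0,0,0.01],[0,0,0.01],[0,0,0.01]],"rot":[[0,0,0.14],[0,0,0.14],[0,0,0.14],[0,0,0.14],[0,0,0.14],[0,0,0.14],[0,0,0.14],[0,0,0.14]],"jaw":[0.03,0.03,0.03,0.03,0.03,0.03,0.03,0.03]}'
```

```text
time_s: 0.9
position: [0.3658, 0.2661, 0.2384]
tcp_rot: [0.202, 0.979, -0.0, -0.0]
force: [0.0, 0.2, 1.0]
gripper_width: 0.03
gripper_force: 0.0
time_s: 1.7
position: [0.4691, -0.1007, 0.2385]
tcp_rot: [0.202, 0.979, 0.0, -0.0]
force: [0.6, -0.4, -1.1]
gripper_width: 0.0301
gripper_force: 0.0
time_s: 2.5
position: [0.4688, -0.0986, 0.1579]
tcp_rot: [0.693, 0.72, -0.0, -0.0]
force: [-0.5, -0.4, 0.8]
gripper_width: 0.03
gripper_force: 0.0
```

```bash
python3 -m pendant '{"delta_pos":[[0,0,0],[-0.018,0.003,0.02],[0,0,0.03],[0,0,0.03],[0,0,0.03],[0,0,0.02],[0,0,0.015],[0,0,0.004]],"rot":[[0,0,0.13],[0,0,0],[0,0,0],[0,0,0],[0,0,0],[0,0,0],[0,0,0],[0,0,0]],"jaw":[0.03,0.03,0.03,0.03,0.03,0.03,0.03,0.03]}'
python3 - <<'E'
from h import *
snap('side','d1')
cv2.imwrite('pics/c1.png',cv2.resize(cv2.imread('pics/d1.png')[140:420,180:440],None,fx=2,fy=2))
E
```

```text
time_s: 3.3
position: [0.4685, -0.1163, 0.0075]
tcp_rot: [0.737, 0.676, -0.001, -0.002]
force: [0.4, 1.1, -1.0]
gripper_width: 0.0303
gripper_force: 0.0
```

View pics/c1.png

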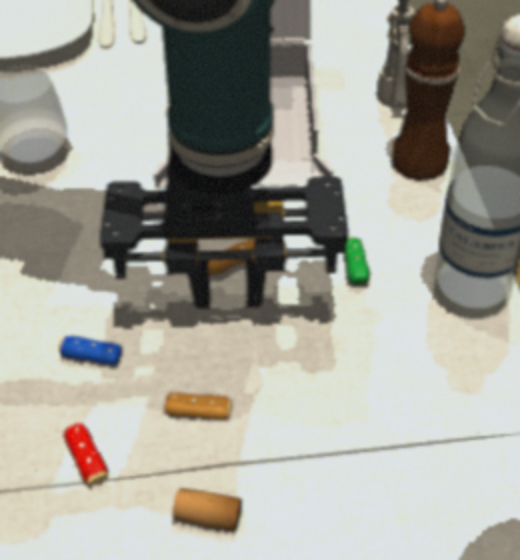

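The crop shows both fingers just behind breadstick A, fingers at about (200,305) and (257,305) and the stick at (230,255). Green is clear at (357,262), so I'll sweep A.

```bash
python3 -m pendant '{"delta_pos":[[0.01,0,0],[0.018,0.0005,0],[0.02,0.0005,0],[0.02,0.0005,0],[0.02,0.0005,0],[0.02,0.0005,0],[0.018,0.0005,-0.0025],[0.018,0.0005,-0.0025]],"rot":[[0,0,0],[0,0,0],[0,0,0],[0,0,0],[0,0,0],[0,0,0],[0,0,0],[0,0,0]],"jaw":[0.03,0.03,0.03,0.03,0.03,0.03,0.03,0.03]}'
python3 -m pendant '{"delta_pos":[[0.018,0,0],[0.018,0,0],[0.018,0,0],[0.018,0,0.002],[0.018,0,0],[0.018,0,0],[0.015,0,0],[0,0,0]],"rot":[[0,0,0],[0,0,0],[0,0,0],[0,0,0],[0,0,0],[0,0,0],[0,0,0],[0,0,0]],"jaw":[0.03,0.03,0.03,0.03,0.03,0.03,0.03,0.03]}'
python3 - <<'E'
from h import *
o=r.observe();p=o['position'];f=np.array([.092,.996]);t=np.array([.996,-.092]);e=p[:2]-[.496,.032];print(e@t,e@f,p[2])
snap('side','d2');snap('scene','s2')
cv2.imwrite('pics/c2.png',np.hstack([cv2.resize(cv2.imread(f'pics/{n}.png')[y:y+280,x:x+195],None,fx=2,fy=2) for n,x,y in(('d2',210,120),('s2',180,130))]))
E
```

```text
time_s: 4.15
position: [0.4875, 0.0277, 0.0162]
tcp_rot: [0.737, 0.676, 0.001, 0.001]
force: [-0.4, 0.0, 0.2]
gripper_width: 0.0301
gripper_force: 0.1
time_s: 4.95
position: [0.4981, 0.1508, 0.0139]
tcp_rot: [0.736, 0.677, 0.001, 0.0]
force: [-0.2, -0.1, 0.0]
gripper_width: 0.03
gripper_force: 0.0
-0.008844025052746422 0.11855817632055003 0.013887989110970386
```

View pics/c2.png

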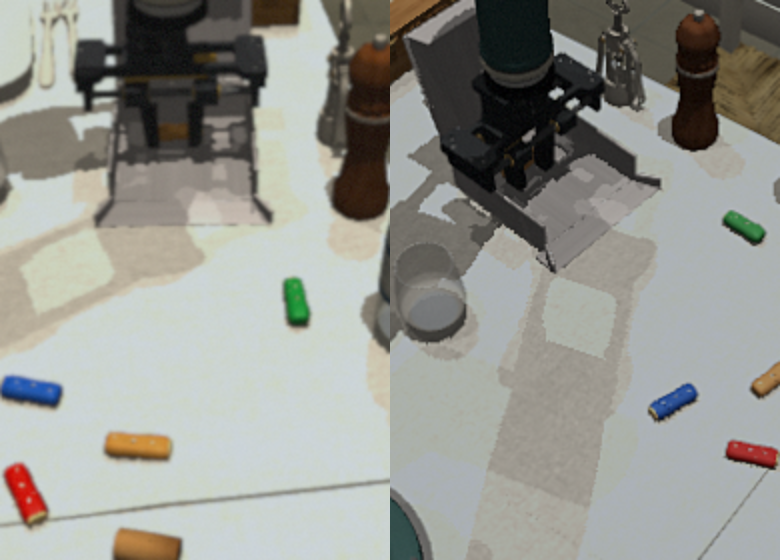

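Breadstick A is in the pan, ahead of the fingers at (173,130) in the left crop. Next is breadstick B.

```bash
python3 -m pendant '{"delta_pos":[[0,0,-0.03],[0,0,-0.035],[-0.025,0,0],[-0.045,0,0],[-0.045,-0.005,0],[-0.045,-0.005,0],[-0.045,-0.005,0],[-0.045,-0.005,0]],"rot":[[0,0,0],[0,0,0],[0,0,0],[0,0,0],[0,0,0],[0,0,0],[0,0,0],[0,0,0]],"jaw":[0.03,0.03,0.03,0.03,0.03,0.03,0.03,0.03]}'
python3 -m pendant '{"delta_pos":[[-0.045,-0.003,0],[-0.045,-0.003,0],[-0.045,0,0],[-0.028,0,0],[0,0,0],[0,0,0.02],[0,0,0.02],[0,0,0]],"rot":[[0,0,0],[0,0,0],[0,0,0],[0,0,0],[0,0,0],[0,0,0],[0,0,0],[0,0,0]],"jaw":[0.03,0.03,0.03,0.03,0.03,0.03,0.03,0.03]}'
python3 - <<'E'
from h import *
o=r.observe();p=o['position'];f=np.array([.092,.996]);t=np.array([.996,-.092]);e=p[:2]-[.496,.032];print(e@t,e@f,p[2]);print(R.from_quat(o['tcp_rot']).as_matrix().round(4))
E
```

```text
time_s: 5.85
position: [0.4546, -0.1008, 0.0779]
tcp_rot: [0.737, 0.676, -0.0, 0.0]
force: [0.6, -0.0, -0.6]
gripper_width: 0.0298
gripper_force: 0.0
time_s: 6.65
position: [0.4329, -0.2583, 0.0351]
tcp_rot: [0.737, 0.676, -0.001, -0.003]
force: [0.4, 0.3, 0.3]
gripper_width: 0.0299
gripper_force: 0.0
-0.036171616231638976 -0.29496127246283205 0.03509699222327478
[[ 0.0863  0.9963 -0.0053]
 [ 0.9963 -0.0863  0.0037]
 [ 0.0032 -0.0056 -1.    ]]
```

```bash
python3 -m pendant '{"delta_pos":[[0,0,0.02],[0,0,0.008],[0.01,0,0],[0.018,0.001,0],[0.02,0.0015,0],[0.02,0.0015,0],[0.02,0.0015,0],[0.02,0.0015,0]],"rot":[[0,0,0],[0,0,0],[0,0,0],[0,0,0],[0,0,0],[0,0,0],[0,0,0],[0,0,0]],"jaw":[0.03,0.03,0.03,0.03,0.03,0.03,0.03,0.03]}'
python3 -m pendant '{"delta_pos":[[0.02,0.0015,0],[0.02,0.0015,0],[0.02,0.0015,0],[0.02,0.0015,0],[0.02,0.0015,0],[0.02,0.0015,0],[0.02,0.0015,0],[0.02,0.0015,-0.001]],"rot":[[0,0,0],[0,0,0],[0,0,0],[0,0,0],[0,0,0],[0,0,0],[0,0,0],[0,0,0]],"jaw":[0.03,0.03,0.03,0.03,0.03,0.03,0.03,0.03]}'
python3 - <<'E'
from h import *
o=r.observe();p=o['position'];f=np.array([.092,.996]);t=np.array([.996,-.092]);e=p[:2]-[.496,.032];print(e@t,e@f,p[2])
snap('side','d3');snap('scene','s3')
cv2.imwrite('pics/c3.png',np.hstack([cv2.resize(cv2.imread(f'pics/{n}.png')[y:y+280,x:x+195],None,fx=2,fy=2) for n,x,y in(('d3',210,140),('s3',230,150))]))
E
```

```text
time_s: 7.45
position: [0.4525, -0.1521, 0.0109]
tcp_rot: [0.737, 0.676, 0.0, 0.0]
force: [-0.4, 0.7, 0.3]
gripper_width: 0.0303
gripper_force: 0.0
time_s: 8.25
position: [0.4778, 0.0065, 0.0118]
tcp_rot: [0.737, 0.676, 0.0, 0.0]
force: [-0.5, 0.1, -0.4]
gripper_width: 0.0303
gripper_force: 0.0
-0.0157462212346219 -0.027063199453613785 0.011800983100250424
```

View pics/c3.png

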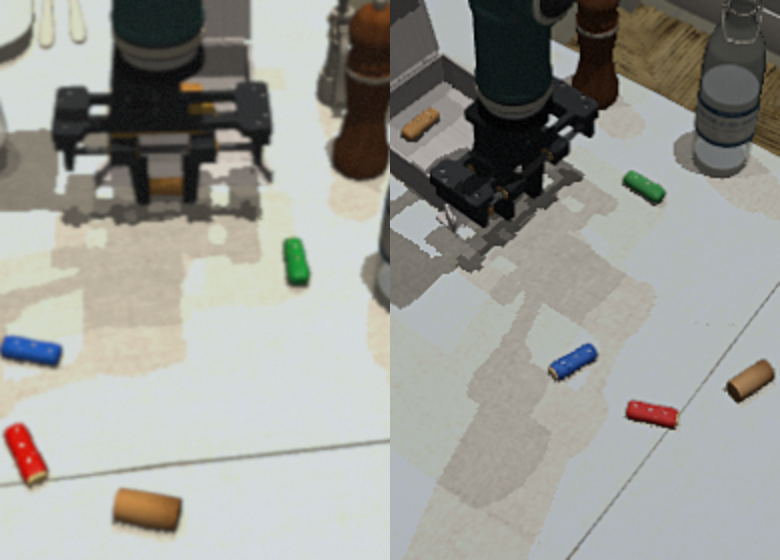

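B is square across both fingers, at (165,185) in the left crop and just short of the ramp. A lies well inside the pan. I'll continue over the ramp.

```bash
python3 -m pendant '{"delta_pos":[[0.015,0,-0.002],[0.018,0,0],[0.018,0,0],[0.018,0,0],[0.018,0,0.001],[0.018,0,0.001],[0.015,0,0],[0,0,0]],"rot":[[0,0,0],[0,0,0],[0,0,0],[0,0,0],[0,0,0],[0,0,0],[0,0,0],[0,0,0]],"jaw":[0.03,0.03,0.03,0.03,0.03,0.03,0.03,0.03]}'
python3 -m pendant '{"delta_pos":[[-0.005,0,-0.03],[0,0,-0.035],[-0.025,0,0],[-0.045,0,0],[-0.045,0,0],[-0.045,-0.002,0],[-0.045,-0.002,0],[-0.045,-0.002,0]],"rot":[[0,0,0],[0,0,0],[0,0,0],[0,0,0],[0,0,0],[0,0,0],[0,0,0],[0,0,0]],"jaw":[0.03,0.03,0.03,0.03,0.03,0.03,0.03,0.03]}'
python3 -m pendant '{"delta_pos":[[-0.045,-0.002,0],[-0.045,-0.002,0],[-0.045,-0.002,0],[-0.045,0,0],[-0.045,0,0],[0,0,0],[0,0,0.02],[0,0,0.01]],"rot":[[0,0,0],[0,0,0],[0,0,0],[0,0,0],[0,0,0],[0,0,0],[0,0,0],[0,0,0]],"jaw":[0.03,0.03,0.03,0.03,0.03,0.03,0.03,0.03]}'
python3 - <<'E'
from h import *
o=r.observe();p=o['position'];f=np.array([.092,.996]);t=np.array([.996,-.092]);e=p[:2]-[.496,.032];print(e@t,e@f,p[2]);snap('scene','s4')
E
```

```text
time_s: 9.15
position: [0.4884, 0.1257, 0.0114]
tcp_rot: [0.736, 0.677, 0.001, 0.0]
force: [-0.3, 0.6, -0.2]
gripper_width: 0.0301
gripper_force: 0.0
time_s: 9.95
position: [0.4591, -0.1313, 0.0761]
tcp_rot: [0.737, 0.676, -0.0, 0.0]
force: [-0.0, -0.4, 0.0]
gripper_width: 0.0296
gripper_force: 0.0
time_s: 10.75
position: [0.4334, -0.3522, 0.0446]
tcp_rot: [0.737, 0.676, -0.0, -0.001]
force: [-0.6, -1.2, -0.1]
gripper_width: 0.0301
gripper_force: 0.0
-0.027017259270788206 -0.38844588399143426 0.044591739904347574
```

```bash
python3 -m pendant '{"delta_pos":[[-0.006,0,0.01],[0,0,0.016],[0,0,0.01],[0.01,0,0],[0.015,0,0],[0.02,0.0005,0],[0.02,0.0005,0],[0.02,0.0005,0]],"rot":[[0,0,0],[0,0,0],[0,0,0],[0,0,0],[0,0,0],[0,0,0],[0,0,0],[0,0,0]],"jaw":[0.03,0.03,0.03,0.03,0.03,0.03,0.03,0.03]}'
python3 -m pendant '{"delta_pos":[[0.02,0.0005,0],[0.02,0.0005,0],[0.02,0.0005,0],[0.02,0.0005,0],[0.02,0.0005,0],[0.02,0.0005,0],[0.02,0.0005,0],[0.02,0.0005,0]],"rot":[[0,0,0],[0,0,0],[0,0,0],[0,0,0],[0,0,0],[0,0,0],[0,0,0],[0,0,0]],"jaw":[0.03,0.03,0.03,0.03,0.03,0.03,0.03,0.03]}'
python3 -m pendant '{"delta_pos":[[0.02,0.0005,0],[0.02,0.0005,0],[0.02,0.0005,0],[0.02,0.0005,0],[0.02,0.0005,0],[0.02,0.0005,0],[0.01,0,0],[0,0,0]],"rot":[[0,0,0],[0,0,0],[0,0,0],[0,0,0],[0,0,0],[0,0,0],[0,0,0],[0,0,0]],"jaw":[0.03,0.03,0.03,0.03,0.03,0.03,0.03,0.03]}'
python3 - <<'E'
from h import *
o=r.observe();p=o['position'];f=np.array([.092,.996]);t=np.array([.996,-.092]);e=p[:2]-[.496,.032];print(e@t,e@f,p[2])
snap('side','d5');snap('scene','s5')
cv2.imwrite('pics/c5.png',np.hstack([cv2.resize(cv2.imread(f'pics/{n}.png')[y:y+280,x:x+195],None,fx=2,fy=2) for n,x,y in(('d5',210,140),('s5',180,130))]))
E
```

```text
time_s: 11.6
position: [0.4435, -0.2725, 0.0106]
tcp_rot: [0.737, 0.676, 0.0, 0.001]
force: [-0.4, -0.7, -0.6]
gripper_width: 0.0298
gripper_force: 0.0
time_s: 12.4
position: [0.461, -0.1133, 0.0106]
tcp_rot: [0.737, 0.676, 0.0, 0.001]
force: [0.6, -0.0, -0.9]
gripper_width: 0.0299
gripper_force: 0.0
time_s: 13.2
position: [0.475, 0.0157, 0.0103]
tcp_rot: [0.736, 0.677, 0.0, 0.0]
force: [0.2, -0.1, -0.2]
gripper_width: 0.0301
gripper_force: 0.0
-0.019413235808018455 -0.018178433988492865 0.010312570198892087
```

View pics/c5.png

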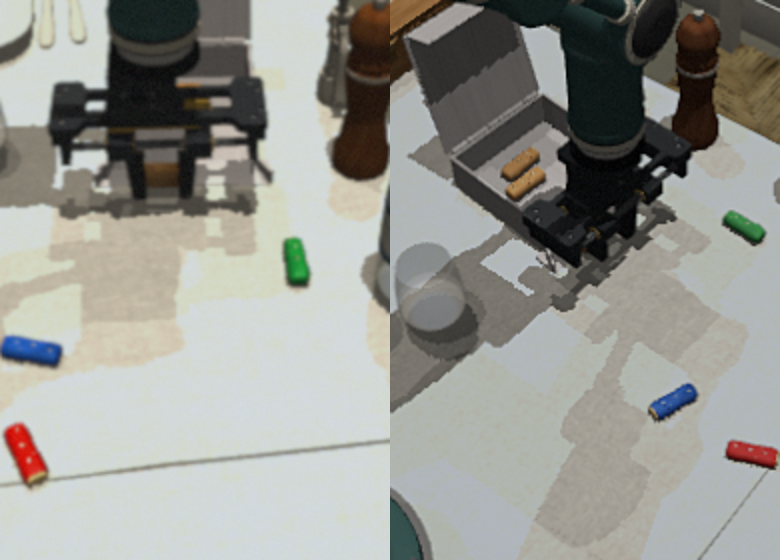

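The cork is square across the fingers at (160,175) in the left crop, and both sticks are inside the pan. I'll finish the sweep and locate the box behind the cover.

```bash
python3 -m pendant '{"delta_pos":[[0.015,0,-0.003],[0.018,0,0],[0.018,0,0],[0.018,0,0],[0.018,0,0],[0.01,0,0],[0,0,0],[0,0,-0.03]],"rot":[[0,0,0],[0,0,0],[0,0,0],[0,0,0],[0,0,0],[0,0,0],[0,0,0],[0,0,0]],"jaw":[0.03,0.03,0.03,0.03,0.03,0.03,0.03,0.03]}'
python3 -m pendant '{"delta_pos":[[-0.02,0,-0.045],[-0.02,0,-0.045],[0,0,-0.045],[0,0,-0.045],[0,0,-0.04],[0,0,0],[0,0,0],[0,0,0]],"rot":[[0,0,0],[0,0,0],[0,0,0],[0,0,0],[0,0,0],[0,0,0],[0,0,0],[0,0,0]],"jaw":[0.01,0.01,0.01,0.01,0.01,0.01,0.01,0.01]}'
python3 - <<'E'
from h import *
o=r.observe();p=o['position'];f=np.array([.092,.996]);t=np.array([.996,-.092]);e=p[:2]-[.496,.032];print(e@t,e@f,p[2])
for uv,z in[((137,155),0),((178,173),0),((178,145),.08)]:print(uv,pix2w('s0',uv,z).round(3))
# cover angle: free edge corners in s0 at (189,155),(242,121)
M=R.from_euler('z',1.479).as_matrix()
for th in(1.75,1.8,1.85,1.9,1.95):
    q=np.array([[.0885-.156*np.cos(th),y,.046+.156*np.sin(th)] for y in(.073,-.073)])
    print(th,w2pix('s0',q@M.T+[.5043,.1237,0]).round(0).tolist())
snap('side','d6');snap('scene','s6')
cv2.imwrite('pics/c6.png',np.hstack([cv2.resize(cv2.imread(f'pics/{n}.png')[y:y+200,x:x+195],None,fx=2,fy=2) for n,x,y in(('d6',210,60),('s6',130,90))]))
E
```

```text
time_s: 14.1
position: [0.4793, 0.1095, 0.0393]
tcp_rot: [0.737, 0.676, -0.004, -0.002]
force: [-0.1, 0.1, -2.2]
gripper_width: 0.03
gripper_force: 0.0
time_s: 14.9
position: [0.4787, 0.0703, 0.2609]
tcp_rot: [0.737, 0.676, -0.001, -0.001]
force: [0.2, 1.2, -0.2]
gripper_width: 0.0102
gripper_force: 0.0
-0.020731540350033786 0.03655792623657279 0.26093537438954195
(137, 155) [0.495 0.538 0.   ]
(178, 173) [0.511 0.401 0.   ]
(178, 145) [0.528 0.4   0.08 ]
1.75 [[191.0, 151.0], [242.0, 118.0]]
1.8 [[189.0, 150.0], [240.0, 118.0]]
1.85 [[187.0, 149.0], [238.0, 117.0]]
1.9 [[185.0, 149.0], [235.0, 116.0]]
1.95 [[183.0, 148.0], [233.0, 116.0]]
```

View pics/c6.png

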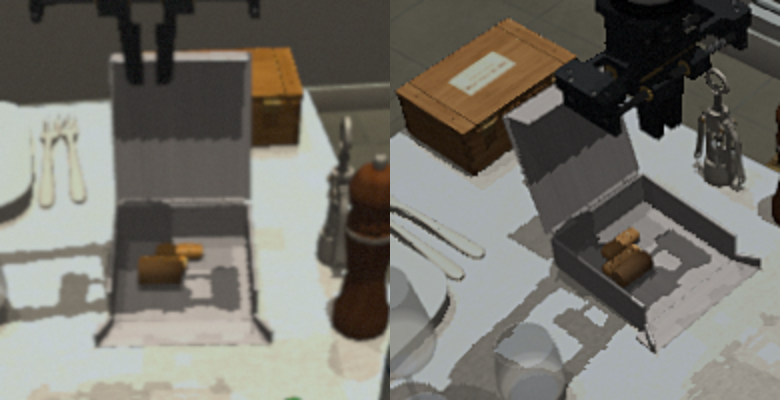

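All three pieces are inside the pan: the sticks at (630,235) and (617,250), the cork at (628,265) in the right crop. The cover stands at about 1.8 rad, so I'll go over it to the handle side.

```bash
python3 -m pendant '{"delta_pos":[[0.02,0.003,-0.01],[0.04,0.003,0],[0.04,0.003,0],[0.04,0.003,0],[0.04,0.003,0],[0.04,0.003,0],[0.03,0.003,0],[0,0,0]],"rot":[[0,0,0],[0,0,0],[0,0,0],[0,0,0],[0,0,0],[0,0,0],[0,0,0],[0,0,0]],"jaw":[0.01,0.01,0.01,0.01,0.01,0.01,0.01,0.01]}'
python3 - <<'E'
from h import *
o=r.observe();p=o['position'];f=np.array([.092,.996]);t=np.array([.996,-.092]);e=p[:2]-[.496,.032];print(e@t,e@f,p[2])
E
```

```text
time_s: 15.8
position: [0.5215, 0.3213, 0.27]
tcp_rot: [0.736, 0.677, -0.001, -0.001]
force: [0.5, -1.0, -0.2]
gripper_width: 0.0102
gripper_force: 0.0
-0.0011768898226068268 0.2904591935698725 0.26998726046108484
```

```bash
python3 -m pendant '{"delta_pos":[[0,0,0.035],[0,0,0.04],[0,0,0.03],[-0.02,0,0],[-0.019,0,0],[-0.019,0,0],[-0.019,0,0],[-0.018,0,0]],"rot":[[0,0,0],[0,0,0],[0,0,0],[0,0,0],[0,0,0],[0,0,0],[0,0,0],[0,0,0]],"jaw":[0.01,0.01,0.01,0.01,0.01,0.01,0.01,0.01]}'
python3 - <<'E'
from h import *
o=r.observe();p=o['position'];f=np.array([.092,.996]);t=np.array([.996,-.092]);e=p[:2]-[.496,.032];print(e@t,e@f-.092,p[2],o['force'])
snap('scene','s7');cv2.imwrite('pics/c7.png',cv2.resize(cv2.imread('pics/s7.png')[80:280,130:390],None,fx=2,fy=2))
E
```

```text
time_s: 16.6
position: [0.5151, 0.222, 0.1699]
tcp_rot: [0.737, 0.676, 0.002, 0.001]
force: [-0.4, 0.9, 1.1]
gripper_width: 0.0096
gripper_force: 0.6
0.0015387884859643167 0.09897951572444805 0.16985546983499683 [-0.35329254  0.90009388  1.14084753]
```

View pics/c7.png

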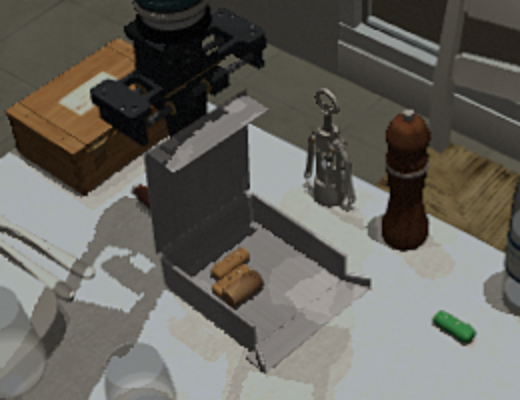

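The cover is now upright with the fingers behind it. I'll follow the arc down until it shuts.

```bash
python3 -m pendant '{"delta_pos":[[-0.013,0,0.003],[-0.014,0,0.004],[-0.015,0,0.005],[-0.014,0,0.006],[-0.013,0,0.008],[-0.0125,0,0.01],[-0.0105,0,0.0115],[-0.0095,0,0.0125]],"rot":[[0,0,0],[0,0,0],[0,0,0],[0,0,0],[0,0,0],[0,0,0],[0,0,0],[0,0,0]],"jaw":[0.01,0.01,0.01,0.01,0.01,0.01,0.01,0.01]}'
python3 -m pendant '{"delta_pos":[[-0.0075,0,0.014],[-0.0055,0,0.014],[-0.003,0,0.014],[-0.002,0,0.012],[0,0,0.005],[0,0,0.002],[0,0,0.001],[0,0,0]],"rot":[[0,0,0],[0,0,0],[0,0,0],[0,0,0],[0,0,0],[0,0,0],[0,0,0],[0,0,0]],"jaw":[0.01,0.01,0.01,0.01,0.01,0.01,0.01,0.01]}'
python3 - <<'E'
from h import *
o=r.observe();p=o['position'];f=np.array([.092,.996]);t=np.array([.996,-.092]);e=p[:2]-[.496,.032];print(e@t,e@f-.092,p[2],o['force'])
E
```

```text
time_s: 17.45
position: [0.505, 0.1215, 0.1064]
tcp_rot: [0.737, 0.676, -0.0, -0.0]
force: [0.5, 0.7, 0.1]
gripper_width: 0.0099
gripper_force: 0.2
time_s: 18.25
position: [0.5036, 0.1042, 0.0504]
tcp_rot: [0.736, 0.676, -0.002, -0.0]
force: [-18.6, -5.4, 41.2]
gripper_width: 0.0097
gripper_force: 20.5
0.0009087865369515301 -0.019396131386667112 0.05036426601731788 [-18.60223599  -5.43905605  41.22712435]
```

```bash
python3 -m pendant '{"delta_pos":[[0,0,-0.003],[0,0,-0.015],[0,0,-0.03],[0,0,-0.04],[0,0,-0.04],[0,0,-0.04],[-0.04,0,-0.04],[-0.04,0,0]],"rot":[[0,0,0],[0,0,0],[0,0,0],[0,0,0],[0,0,0],[0,0,0],[0,0,0],[0,0,0]],"jaw":[0.01,0.01,0.01,0.01,0.01,0.01,0.01,0.01]}'
python3 - <<'E'
from h import *
snap('side','d8');snap('scene','s8')
cv2.imwrite('pics/c8.png',np.hstack([cv2.resize(cv2.imread(f'pics/{n}.png')[y:y+260,x:x+195],None,fx=2,fy=2) for n,x,y in(('d8',220,80),('s8',190,120))]))
E
```

```text
time_s: 19.05
position: [0.5013, 0.03, 0.2553]
tcp_rot: [0.736, 0.677, 0.004, 0.004]
force: [0.7, -0.6, 0.2]
gripper_width: 0.0101
gripper_force: 0.0
```

View pics/c8.png

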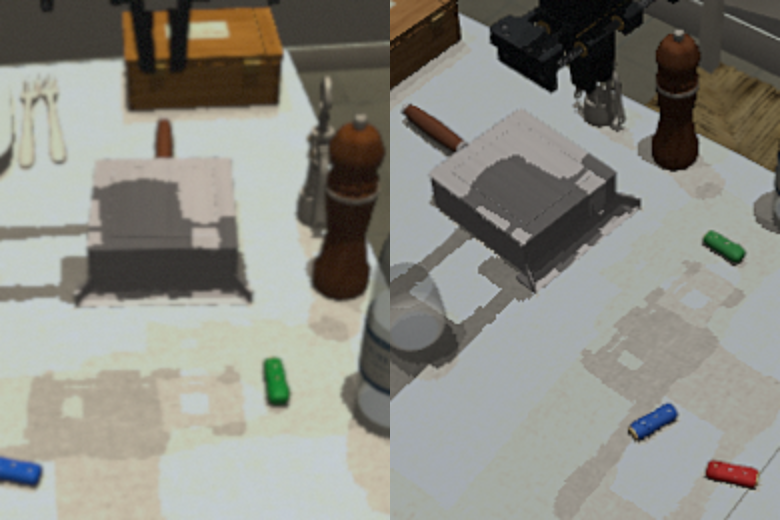

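The cover lies level and shut, with the flap closing the mouth at (165,275). The mill, bottle and look-alikes are where they started, and the robot is clear.

```bash
python3 -c "
from bench import r
print(r.job_done())"
```

```text
the job is handed in; nothing more can be done
None
```

I swept both breadstick ends and the cork into the pan without picking anything up, shut the cover fully, left the bottle and pepper mill where they stood, and handed the job in at about 19 s; the only high reading was about 41 N at the wrist as the fingertips pressed the cover shut.

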